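# Ready the cassette steriliser: drawer home, filler cap down and a quarter back

### The arm

A 7-joint arm with a two-finger parallel gripper is mounted at the origin on the work surface. World frame = base frame: x ahead of the robot, y to its left, z up, the work surface at z = 0. Lengths are in mm, angles in rad, forces in N, time in s.
With the tool pointing down it reaches from about 400 to 875 mm from the base axis. Payload 4.4 kg.
Tool frame: the origin (TCP) lies between the finger pads; the fingertips stand 11 mm ahead of it and the grasp point (between the pads) lies 8 mm behind it; y points along the fingers, x is the direction in which the jaws open and shut, and the axes are right-handed (so a half turn about y gives the same grasp; the last joint's range is limited). The gripper opens to 85 mm and grips with 20 to 120 N. Pads are 22 mm wide; open, the fingers measure 114 mm over their backs; the gripper's body (76 mm by 85 mm) begins 54 mm behind the grasp point. The pads swing forward as they close: fully open they stand 13 mm farther back than shut.
Start: joints at [1.277, 0.628, 0.038, 1.517, -0.027, 0.996, -0.02], TCP at [146.819, -633.215, 242.313] pointing down, gripper open.
Joint ranges: [-3.06, 3.06], [-0.37, 2.12], [-1.25, 1.32], [0.18, 2.47], [-1.1, 4.24], [0.23, 1.98], [-2.94, 2.94]. Speed limits (rad/s): [2.57, 2.57, 3.14, 3.14, 3.14, 3.14, 3.14].

### API

Orientations are given as [roll, pitch, yaw] about the fixed x, y, z axes, in that order (R = Rz(yaw) Ry(pitch) Rx(roll)).
In Python, from cell import * gives the robot as it stands.
- The arm moves only by the shell command python3 -m jog 'ROWS'. ROWS is JSON, a list of rows, each an object of numbers: "x", "y", "z": the shift along the tool's x, y, z in mm; "ax", "ay", "az": the turn, a rotation vector about the tool's x, y, z in rad; "grip": the finger opening in mm, from 0 to 85.4. In form: [{"x": .., "y": .., "z": .., "ax": .., "ay": .., "az": .., "grip": ..}, ...]. A call has 1 to 5 rows; each row is the pose to reach, as a shift and turn from the pose commanded when the call began, along the tool's axes at that moment; what a row does not reach only later rows make up. A row lasts 1/10 s, in which the tool goes at most 50 mm and 8.59 degrees, less where a joint would pass 70% of its speed; a pose out of reach is approached as far as the arm can. A call with a gripper value outside its range is refused whole. The fingers move at their own pace and stop on an object; the grip force is fixed at half the most. Time passes only in rows, so rows that repeat a pose let the fingers close. It gives the time, the measured TCP pose, the force and the opening at its end, in the units of the state.
- read_state(): the state, without advancing time (a new reading comes with each control period).
- get_image(name): name is "scene" or "top" or "wrist"; returns a dict with "color" (384x512x3 uint8, red, green, blue), "vfov" (degrees; the focal length in pixels is half the picture's height over the tangent of half this angle, whatever the lens; pixels are square), "cx", "cy" (the principal point, pixels), "camera_from_world" (4x4, takes a point from world to camera coordinates). Camera axes: x right, y down, z forward; pixel columns grow to the right and rows downward; lengths in mm; the calibration is good to about 2 mm. A picture is of the moment at which its call begins. There is no depth.
- finish_job(): hands the job in, once; it reports no verdict.
The state is a dict: "clock": time; "qpos": joint angles; "qd": joint speeds; "tau": joint torques, N m; "eef_pos": TCP position; "tool_rot": TCP orientation; "force": force on the tool from outside, world axes, zero at the start; "torque": the same for the moment, N m; "width": finger opening in mm.
Only numpy, scipy, OpenCV 4.12 (cv2) and the standard library are available. Lean on these libraries where they do the work, as an engineer would, in place of code of your own. Each camera call takes 0.05 s, during which the arm holds its last target.

### The job

Get the bench steriliser ready for a run: push its open instrument drawer fully home so that it clicks in, then screw the water filler cap on top clockwise until it bottoms out, and back it off a quarter turn so that the tank can breathe. Keep hold of the cap there and finish while still holding it, as I am about to prime the pump. Leave the other things on and around the steriliser where they are.

Things in the scene. Friction and masses are not known exactly. Their poses are not given: they have to be found in the camera images.
- steriliser: the fixed steam steriliser, a low white and grey box 400 mm deep (x), 400 mm wide (y), its flat top (deck) 150 mm above the bench; origin on the bench under the middle of its front edge, x points to its back, z up. The front faces the robot. The drawer's middle is at y = -65 mm, the filler neck's axis at x = 50, y = 110 mm. A smooth white air filter canister (52 mm across, 62 mm high) at x = 335, y = 135 mm is no part of the job
- drawer (a joint): how far the instrument drawer stands open, m: 0 is fully home, it starts 0.05 to 0.09 open. It slides along the steriliser's x (to +x to shut), with about 1.5 N of friction; in the last 10 mm a sprung detent resists with some 4 to 5 N more and then, from about 3 mm, draws it home against a fixed stop. 224 mm wide front, 138 mm above the bench at its top
- drawer_handle (a point): middle of the drawer's bow handle: a level black bar 14 mm thick, about 110 mm long along y, its axis 114 mm above the bench and 40 mm in front of the drawer's front, x points to the steriliser's back. Can be pushed from its robot side. Drawer front 22 mm thick stands proud of the steriliser's front when home
- filler_cap: black ribbed screw cap on the filler neck on the steriliser's deck, already started on its thread: 49 mm across the ribs, 26 mm high; origin on its axis half-way up, which is 183 mm above the bench when bottomed and 0.8 mm higher per radian unscrewed. z up, x along the small raised white rib on its top. The neck below it is narrower (42 mm) and stands on a flange 72 mm across and 4 mm high on the deck. It is held by its thread and cannot be lifted off
- cap_turn (a joint): how far the cap is unscrewed, rad: 0 is bottomed out against a rigid stop, it starts 2.6 to 4.2; grows anticlockwise seen from above (ordinary right-hand thread, 5 mm per turn), stops at 6.28. About 0.1 N m of friction; stays where it is left
- dishes: stack of four clear Petri dishes with lids, 94 mm across, 56 mm high, on the steriliser's deck; origin under its centre
- specimen_jar: small clear jar with a white lid, 50 mm across, 69 mm high, on the steriliser's deck; origin under its centre
- water_bottle: white water bottle with a grey cap, 72 mm across, 190 mm high, on the bench at the steriliser's left side (+y); origin under its centre
- stain_bottle: small amber bottle, 36 mm across, 75 mm high, on the bench to the right (-y) of the open drawer; origin under its centre
- beaker: glass beaker, 66 mm across, 85 mm high, on the bench to the right (-y) of the steriliser's front; origin under its centre
- slide_box: flat box of slides, white with a grey lid, 87 x 102 x 32 mm, on the bench before the control panel; origin under its centre
- eyepiece: black microscope eyepiece standing on the bench, 34 mm across, 54 mm high; origin under its centre

How it is judged:
By the outcome, as a careful person would: the job done as asked, in the order asked, and still so for the second after the job is handed in, while the arm keeps its last pose, push and grip.
It also fails if it takes over 67 s, if anything falls off the work surface, if the arm or the gripper's body presses on something with over 40 N, if the wrist force passes 120 N, or if a joint passes its speed limit or range.

## Working session

There is one attempt and no reset: what is moved stays moved. The work goes in short steps, Python scripts to look and compute and a shell command to move; the robot and the scene stay as the last step left them, time stands still between calls to the robot, and variables do not carry over. Pictures are saved under pics/ and viewed, and the job is handed in when it is done.

```bash
ls; mkdir -p pics
python3 - <<'E'
from cell import *
import cv2
s=read_state(); print(s)
for n in ("scene","top","wrist"):
    g=get_image(n); cv2.imwrite(f"pics/{n}0.png",g["color"][:,:,::-1]); print(n,g["vfov"],g["cx"],g["cy"],g["camera_from_world"].round(3).tolist() if hasattr(g["camera_from_world"],'round') else g["camera_from_world"])
E
```

```text
pics
{'clock': 0.0, 'qpos': array([ 1.27721202,  0.62937816,  0.03839485,  1.51836731, -0.02698888,
        0.99626839, -0.02003329]), 'qd': array([ 4.89107347e-05,  6.29127427e-04,  1.38858920e-03, -1.92449207e-03,
        1.28937806e-03,  2.28077105e-03, -1.87105074e-04]), 'tau': array([ 1.78498358e-04, -5.63389099e+01,  1.22605585e+00, -1.93441057e+01,
        1.09418220e-02,  1.05600359e-02,  8.63853586e-06]), 'eef_pos': array([ 146.6998133 , -632.61580744,  241.36765618]), 'tool_rot': array([-1.57080468,  0.0019046 , -1.34300115]), 'force': array([ 0.42449946, -0.51619458, -0.3696611 ]), 'torque': array([ 0.06923215, -0.03841192, -0.00121516]), 'width': 85.22129092498142}
scene 46.79759257062415 256.3379439162777 201.364174614561 [[0.627, 0.779, 0.011, -385.49], [0.616, -0.487, -0.619, -285.727], [-0.477, 0.395, -0.785, 1535.27], [0.0, 0.0, 0.0, 1.0]]
top 49.75363357423471 257.87685102720394 189.56955125475162 [[0.019, -1.0, 0.012, -15.517], [-0.986, -0.02, -0.168, 647.208], [0.168, -0.008, -0.986, 1153.352], [0.0, 0.0, 0.0, 1.0]]
wrist 61.80407028368737 260.90860691046663 195.13149247500252 [[0.226, -0.974, -0.003, -648.555], [-0.925, -0.216, 0.312, -40.787], [-0.304, -0.068, -0.95, 382.042], [0.0, 0.0, 0.0, 1.0]]
```

View pics/scene0.png

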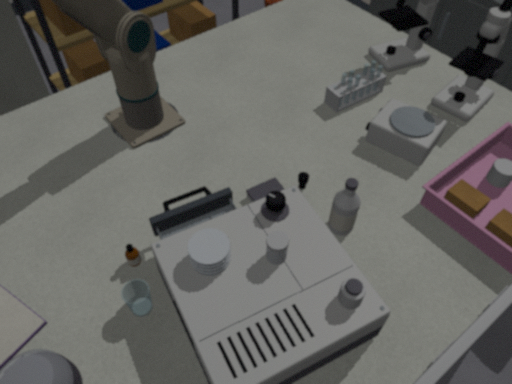

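View pics/top0.png

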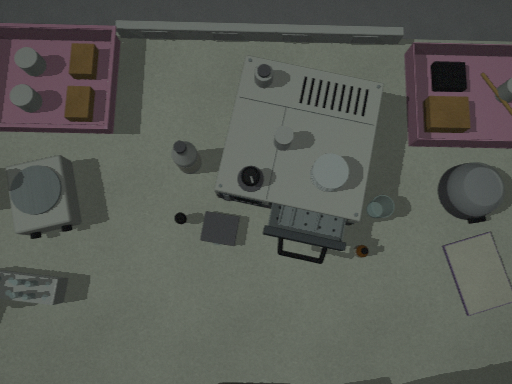

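View pics/wrist0.png

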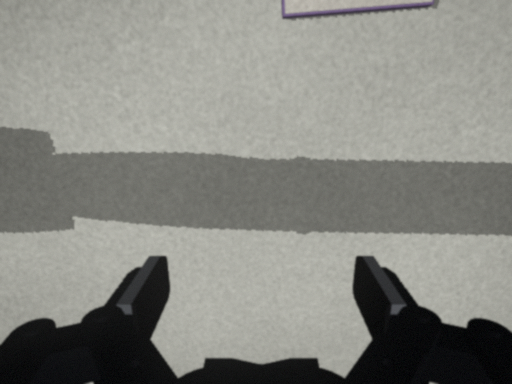

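```bash
cat > h.py <<'E'
import numpy as np, cv2
from cell import *
def f(g): return g["color"].shape[0]/2/np.tan(np.radians(g["vfov"])/2)
def ray(g,u,v,z):
    M=np.array(g["camera_from_world"]);R=M[:3,:3];t=M[:3,3]
    c=-R.T@t; d=R.T@np.array([(u-g["cx"])/f(g),(v-g["cy"])/f(g),1])
    return c+d*(z-c[2])/d[2]
def proj(g,p):
    M=np.array(g["camera_from_world"]);q=M[:3,:3]@np.array(p)+M[:3,3]
    return np.array([g["cx"]+f(g)*q[0]/q[2],g["cy"]+f(g)*q[1]/q[2]])
def crop(g,name,u0,v0,w,h,k):
    im=g["color"][v0:v0+h,u0:u0+w,::-1]
    cv2.imwrite(f"pics/{name}.png",cv2.resize(im,None,fx=k,fy=k,interpolation=cv2.INTER_CUBIC))
E
python3 - <<'E'
from h import *
g=get_image("top"); crop(g,"topc",200,50,200,220,2.7) if 0 else crop(g,"topc",195,50,200,150,4); crop(g,"topd",195,150,200,150,4)
E
```

```text
(no output)
```

View pics/topc.png

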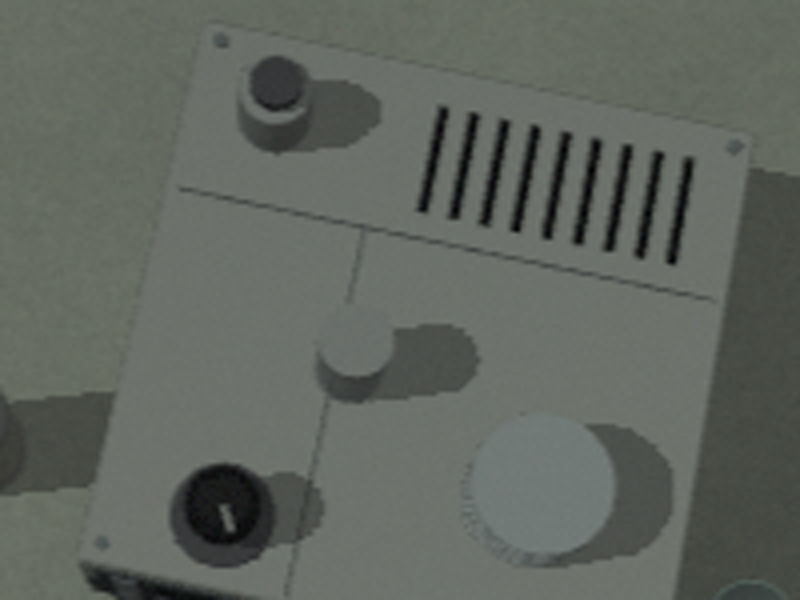

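View pics/topd.png

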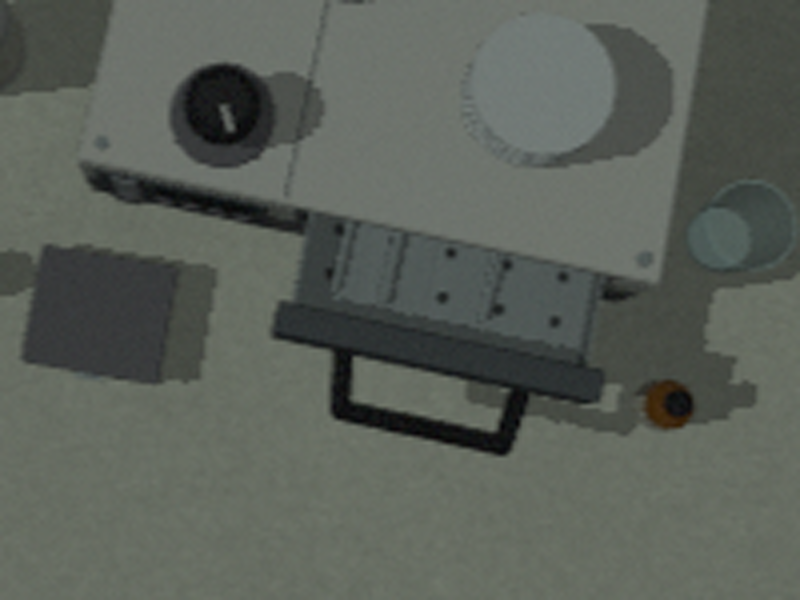

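Run:
```python
from h import *
g=get_image("top")
c=lambda a,b:(195+a/4,50+b/4); d=lambda a,b:(195+a/4,150+b/4)
P={k:ray(g,*v,150) for k,v in dict(BL=c(207,22),BR=c(750,135),FL=d(82,162),FR=d(660,282)).items()}
for k in P: print(k,P[k].round(1))
print([np.linalg.norm(P[a]-P[b]) for a,b in ("BL BR".split(),"FL FR".split(),"BL FL".split(),"BR FR".split())])
# fit pose
m=np.array([[400,200],[400,-200],[0,200],[0,-200]],float);q=np.array([P[k][:2] for k in("BL","BR","FL","FR")])
mc=m-m.mean(0);qc=q-q.mean(0)
th=np.arctan2((mc[:,0]*qc[:,1]-mc[:,1]*qc[:,0]).sum(),(mc*qc).sum())
R=np.array([[np.cos(th),-np.sin(th)],[np.sin(th),np.cos(th)]]);o=q.mean(0)-R@m.mean(0)
print("th",th,"o",o,"res",(q-(m@R.T+o)).round(1).tolist())
print("cap pred",o+R@[50,110],"meas",ray(g,*d(223,104),198.5))
a=ray(g,*d(222,103),199);b=ray(g,*d(232,131),199);print("rib",np.arctan2(*(b-a)[[1,0]]))
for p in ((337,412),(505,447)):
    w=ray(g,*d(*p),121);print("handle",w.round(1),(R.T@(w[:2]-o)).round(1))
for p in ((280,303),(603,372),(273,335),(600,402)):
    w=ray(g,*d(*p),138);print("front",w.round(1),(R.T@(w[:2]-o)).round(1))
for n,p,z in (("dish",c(543,484),206),("jar",c(355,340),219),("amber",d(680,403),75),("beaker",d(720,238),0),("eyep",(180,218),54),("wb",(180,147),190)):
    w=ray(g,*p,z);print(n,w.round(1),(R.T@(w[:2]-o)).round(1))
```

```text
BL [1016.7   37.   150. ]
BR [ 940.8 -347.2  150. ]
FL [626.3 111.6 150. ]
FR [ 553.4 -274.9  150. ]
[np.float64(391.6195706402985), np.float64(393.33759425909005), np.float64(397.4808297162412), np.float64(394.08594713344826)]
th -0.1887032802813115 o [587.8388408  -80.88190518] res [[-1.6, -3.6], [-2.4, 5.1], [0.9, -4.0], [3.1, 2.4]]
cap pred [657.58564487  17.78614092] meas [658.01218055  17.56706549 198.5       ]
rib -2.7831843113793764
handle [464.4 -62.8 121. ] [-124.6   -5.4]
handle [ 443.4 -175.7  121. ] [-124.1 -120.2]
front [535.5 -22.9 138. ] [-62.3  47.1]
front [ 493.8 -238.6  138. ] [ -62.8 -172.6]
front [514.1 -18.6 138. ] [-84.2  47.4]
front [ 474.  -236.3  138. ] [ -82.7 -174. ]
dish [ 674.  -187.9  206. ] [104.7 -89. ]
jar [763.3 -65.2 219. ] [169.4  48.3]
amber [ 476.1 -306.4   75. ] [ -67.5 -242.5]
beaker [ 602.7 -360.     0. ] [  67.  -271.4]
eyep [559.8 219.9  54. ] [-83.9 290.2]
wb [733.5 205.1 190. ] [ 89.4 308.2]
```

```bash
cat >> h.py <<'E'
from scipy.spatial.transform import Rotation as Ro
TH=-0.1887; O=np.array([587.84,-80.88])
def L2W(x,y,z): 
    c,s=np.cos(TH),np.sin(TH); return np.array([O[0]+c*x-s*y,O[1]+s*x+c*y,z])
def goal(p,head=None):
    "shift in tool axes to reach world p with tool y down and tool z heading head"
    s=read_state(); R=Ro.from_euler("xyz",s["tool_rot"])
    sh=R.inv().apply(np.array(p)-s["eef_pos"])
    print("shift",sh.round(1))
    if head is not None:
        G=Ro.from_euler("xyz",[-np.pi/2,0,head-np.pi/2]); print("rotvec",(R.inv()*G).as_rotvec().round(3))
def st():
    s=read_state();R=Ro.from_euler("xyz",s["tool_rot"]);z=R.apply([0,0,1]);y=R.apply([0,1,0])
    c,sn=np.cos(TH),np.sin(TH);d=s["eef_pos"][:2]-O
    print("t",round(s["clock"],2),"pos",s["eef_pos"].round(1),"local",(np.array([c*d[0]+sn*d[1],-sn*d[0]+c*d[1]])).round(1),"head",np.arctan2(z[1],z[0]).round(4),"down",y.round(3),"F",s["force"].round(1),"T",s["torque"].round(2),"w",round(s["width"],1),"q",s["qpos"].round(2))
E
python3 - <<'E'
from h import *
st(); print(L2W(-165,-65,210)); goal(L2W(-165,-65,210),TH)
E
```

```text
t 0.25 pos [ 146.8 -632.9  241.9] local [-329.7 -625. ] head 0.2278 down [-0.     0.001 -1.   ] F [0.4 0.2 0.4] T [-0.02 -0.   -0.04] w 85.3 q [ 1.28  0.63  0.04  1.52 -0.03  1.   -0.02]
[ 413.57608943 -113.77512843  210.        ]
shift [-445.5   32.3  377.2]
rotvec [ 0.     0.417 -0.001]
```

```bash
python3 -m jog '[{"x":-36,"y":2,"z":30,"ay":0.1,"grip":0},{"x":-72,"y":5,"z":60,"ay":0.2,"grip":0},{"x":-108,"y":8,"z":90,"ay":0.3,"grip":0},{"x":-144,"y":10,"z":120,"ay":0.4,"grip":0},{"x":-180,"y":13,"z":150,"ay":0.417,"grip":0}]'; python3 -c "
from h import *
st();goal(L2W(-165,-65,210),TH)"
```

```text
t 0.25 pos [ 146.8 -632.9  241.9] local [-329.7 -625. ] head 0.2278 down [-0.     0.001 -1.   ] F [0.4 0.2 0.4] T [-0.02 -0.   -0.04] w 85.3 q [ 1.28  0.63  0.04  1.52 -0.03  1.   -0.02]
shift [-445.5   32.3  377.2]
rotvec [ 0.     0.417 -0.001]$[0]: bad value
```

```bash
python3 -m jog '[{"x":-36,"y":2,"z":30,"ax":0,"ay":0.1,"az":0,"grip":0},{"x":-72,"y":5,"z":60,"ax":0,"ay":0.2,"az":0,"grip":0},{"x":-108,"y":8,"z":90,"ax":0,"ay":0.3,"az":0,"grip":0},{"x":-144,"y":10,"z":120,"ax":0,"ay":0.4,"az":0,"grip":0},{"x":-180,"y":13,"z":150,"ax":0,"ay":0.417,"az":0,"grip":0}]'; python3 -c "
from h import *
st();goal(L2W(-165,-65,210),TH)"
```

```text
clock: 0.75
eef_pos: [253.0, -422.3, 229.4]
tool_rot: [-1.57, -0.0, -1.763]
force: [0.7, -0.1, 0.8]
width: 12.1
t 0.75 pos [ 253.  -422.3  229.4] local [-264.9 -398.2] head -0.192 down [ 0. -0. -1.] F [ 0.7 -0.1  0.8] T [-0.02 -0.06  0.02] w 12.1 q [ 0.87  0.43  0.15  1.97 -0.09  0.76 -0.69]
shift [-333.6   19.3   98.7]
rotvec [-0.    -0.003  0.   ]
```

```bash
python3 -m jog '[{"x":-46,"y":3,"z":14,"ax":0,"ay":0,"az":0,"grip":0},{"x":-92,"y":6,"z":28,"ax":0,"ay":0,"az":0,"grip":0},{"x":-138,"y":9,"z":41,"ax":0,"ay":0,"az":0,"grip":0},{"x":-184,"y":12,"z":54,"ax":0,"ay":0,"az":0,"grip":0},{"x":-230,"y":14,"z":68,"ax":0,"ay":0,"az":0,"grip":0}]'; python3 -c "
from h import *
st();goal(L2W(-165,-65,210),TH)"
```

```text
clock: 1.25
eef_pos: [362.9, -209.2, 215.4]
tool_rot: [-1.57, -0.0, -1.76]
force: [1.7, -0.2, -0.2]
width: 0.0
t 1.25 pos [ 362.9 -209.2  215.4] local [-196.9 -168.2] head -0.1896 down [ 0. -0. -1.] F [ 1.7 -0.2 -0.2] T [-0.03 -0.09 -0.02] w 0.0 q [ 0.36  0.35  0.13  2.16 -0.07  0.63 -1.22]
shift [-103.3    5.4   31.8]
rotvec [-0.001 -0.001  0.   ]
```

```bash
python3 -m jog '[{"x":-40,"y":3,"z":12,"ax":0,"ay":0,"az":0,"grip":0},{"x":-80,"y":5,"z":24,"ax":0,"ay":0,"az":0,"grip":0},{"x":-103,"y":5,"z":30,"ax":0,"ay":0,"az":0,"grip":0},{"x":-103,"y":50,"z":30,"ax":0,"ay":0,"az":0,"grip":0},{"x":-103,"y":98,"z":30,"ax":0,"ay":0,"az":0,"grip":0}]'
python3 - <<'E'
from h import *
st()
for n in("top","wrist"):
    g=get_image(n)
    crop(g,n+"1",0,0,512,384,1.5) if n=="wrist" else crop(g,n+"1",195,150,200,150,4)
E
```

```text
clock: 1.75
eef_pos: [413.9, -114.6, 117.6]
tool_rot: [-1.564, 0.0, -1.757]
force: [0.3, 0.2, 0.3]
width: -0.0
t 1.75 pos [ 413.9 -114.6  117.6] local [-164.6  -65.7] head -0.1861 down [ 0.007 -0.001 -1.   ] F [0.3 0.2 0.3] T [ 0.02 -0.04 -0.03] w -0.0 q [ 0.15  0.55  0.07  2.23 -0.11  0.36 -1.44]
```

View pics/top1.png

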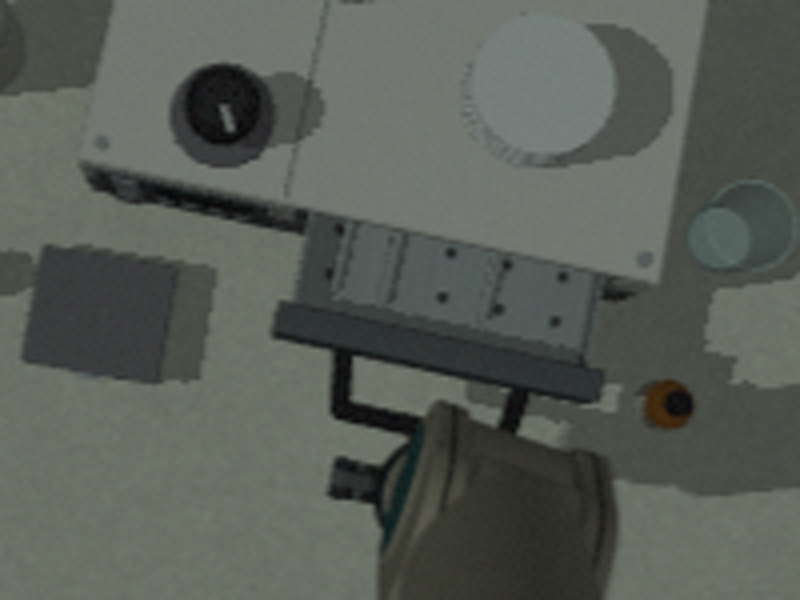

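View pics/wrist1.png

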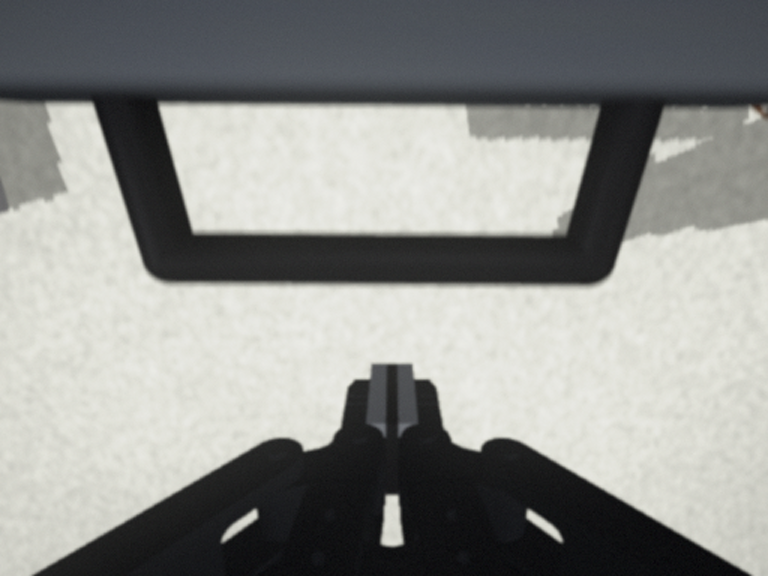

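```bash
python3 -m jog '[{"x":0,"y":5,"z":6,"ax":0.0,"ay":0,"az":0,"grip":0},{"x":0,"y":11,"z":12,"ax":0,"ay":0,"az":0,"grip":0},{"x":0,"y":11,"z":20,"ax":0,"ay":0,"az":0,"grip":0},{"x":0,"y":11,"z":28,"ax":0,"ay":0,"az":0,"grip":0},{"x":0,"y":11,"z":36,"ax":0,"ay":0,"az":0,"grip":0}]'
python3 - <<'E'
from h import *
st()
g=get_image("wrist"); crop(g,"wrist2",0,0,512,384,1.5)
E
```

```text
clock: 2.35
eef_pos: [447.4, -122.4, 107.6]
tool_rot: [-1.569, 0.0, -1.76]
force: [-3.0, 0.6, 2.2]
width: 0.5
t 2.35 pos [ 447.4 -122.4  107.6] local [-130.2  -67.2] head -0.1895 down [ 0.001 -0.    -1.   ] F [-3.   0.6  2.2] T [ 0.05  0.38 -0.03] w 0.5 q [ 0.15  0.6   0.08  2.15 -0.11  0.4  -1.44]
```

View pics/wrist2.png

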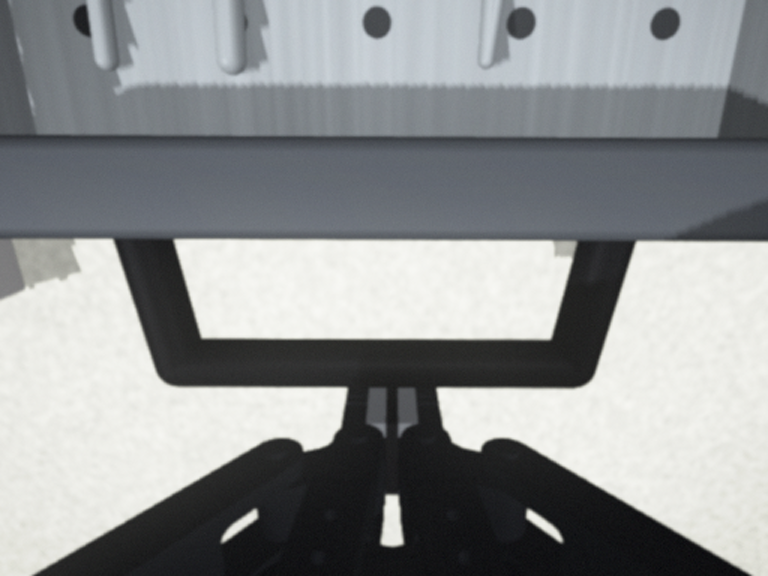

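```bash
python3 -m jog '[{"x":0,"y":0,"z":8,"ax":0,"ay":0,"az":0,"grip":0},{"x":0,"y":0,"z":16,"ax":0,"ay":0,"az":0,"grip":0},{"x":0,"y":0,"z":24,"ax":0,"ay":0,"az":0,"grip":0},{"x":0,"y":0,"z":31,"ax":0,"ay":0,"az":0,"grip":0},{"x":0,"y":0,"z":36,"ax":0,"ay":0,"az":0,"grip":0}]'; python3 -c "
from h import *
st()"
python3 -m jog '[{"x":0,"y":0,"z":3,"ax":0,"ay":0,"az":0,"grip":0},{"x":0,"y":0,"z":6,"ax":0,"ay":0,"az":0,"grip":0},{"x":0,"y":0,"z":9,"ax":0,"ay":0,"az":0,"grip":0}]'; python3 -c "
from h import *
st()"
```

```text
clock: 2.9
eef_pos: [482.8, -129.1, 106.2]
tool_rot: [-1.57, -0.0, -1.76]
force: [-2.4, -0.3, 1.0]
width: 0.1
t 2.9 pos [ 482.8 -129.1  106.2] local [-94.2 -67.1] head -0.1892 down [ 0. -0. -1.] F [-2.4 -0.3  1. ] T [-0.01  0.29 -0.  ] w 0.1 q [ 0.15  0.63  0.08  2.05 -0.11  0.46 -1.45]
clock: 3.2
eef_pos: [490.1, -130.5, 106.2]
tool_rot: [-1.573, 0.0, -1.76]
force: [-4.4, -0.2, 3.9]
width: 0.0
t 3.2 pos [ 490.1 -130.5  106.2] local [-86.7 -67.1] head -0.1893 down [-0.002  0.    -1.   ] F [-4.4 -0.2  3.9] T [ 0.08  1.22 -0.02] w 0.0 q [ 0.15  0.64  0.08  2.03 -0.11  0.47 -1.45]
```

Into the detent; go on in small steps watching for the stop.

```bash
python3 -m jog '[{"x":0,"y":0,"z":1.5,"ax":0,"ay":0,"az":0,"grip":0},{"x":0,"y":0,"z":3,"ax":0,"ay":0,"az":0,"grip":0},{"x":0,"y":0,"z":4,"ax":0,"ay":0,"az":0,"grip":0}]'; python3 -c "
from h import *
st()"
python3 -m jog '[{"x":0,"y":0,"z":1.5,"ax":0,"ay":0,"az":0,"grip":0},{"x":0,"y":0,"z":3,"ax":0,"ay":0,"az":0,"grip":0}]'; python3 -c "
from h import *
st()"
python3 -m jog '[{"x":0,"y":0,"z":1.5,"ax":0,"ay":0,"az":0,"grip":0},{"x":0,"y":0,"z":3,"ax":0,"ay":0,"az":0,"grip":0}]'; python3 -c "
from h import *
st()"
```

```text
clock: 3.5
eef_pos: [490.6, -130.6, 105.9]
tool_rot: [-1.579, 0.0, -1.76]
force: [-9.7, 2.2, 5.9]
width: -0.2
t 3.5 pos [ 490.6 -130.6  105.9] local [-86.2 -67.1] head -0.1896 down [-0.008  0.002 -1.   ] F [-9.7  2.2  5.9] T [ 0.3   1.95 -0.02] w -0.2 q [ 0.15  0.64  0.08  2.03 -0.11  0.49 -1.45]
clock: 3.7
eef_pos: [493.4, -131.1, 105.8]
tool_rot: [-1.579, 0.0, -1.76]
force: [-7.5, 0.9, 4.3]
width: 0.0
t 3.7 pos [ 493.4 -131.1  105.8] local [-83.4 -67.1] head -0.1895 down [-0.008  0.002 -1.   ] F [-7.5  0.9  4.3] T [0.13 1.4  0.04] w 0.0 q [ 0.15  0.65  0.08  2.02 -0.11  0.49 -1.45]
clock: 3.9
eef_pos: [499.6, -132.3, 106.0]
tool_rot: [-1.573, 0.0, -1.76]
force: [-8.5, 1.2, 1.5]
width: -0.0
t 3.9 pos [ 499.6 -132.3  106. ] local [-77.1 -67.1] head -0.1894 down [-0.002  0.    -1.   ] F [-8.5  1.2  1.5] T [0.1  1.52 0.03] w -0.0 q [ 0.15  0.65  0.08  2.01 -0.11  0.49 -1.45]
```

```bash
python3 -m jog '[{"x":0,"y":0,"z":1.5,"ax":0,"ay":0,"az":0,"grip":0},{"x":0,"y":0,"z":3,"ax":0,"ay":0,"az":0,"grip":0},{"x":0,"y":0,"z":3,"ax":0,"ay":0,"az":0,"grip":0}]'
python3 - <<'E'
from h import *
st()
g=get_image("wrist"); crop(g,"wrist3",0,0,512,384,1.5)
g=get_image("top"); crop(g,"top3",195,150,200,150,4)
E
```

```text
clock: 4.2
eef_pos: [499.6, -132.3, 105.9]
tool_rot: [-1.579, 0.0, -1.76]
force: [-9.4, 2.0, 5.8]
width: -0.2
t 4.2 pos [ 499.6 -132.3  105.9] local [-77.1 -67. ] head -0.1894 down [-0.008  0.002 -1.   ] F [-9.4  2.   5.8] T [ 0.27  1.88 -0.02] w -0.2 q [ 0.15  0.65  0.08  2.   -0.11  0.5  -1.45]
```

View pics/wrist3.png

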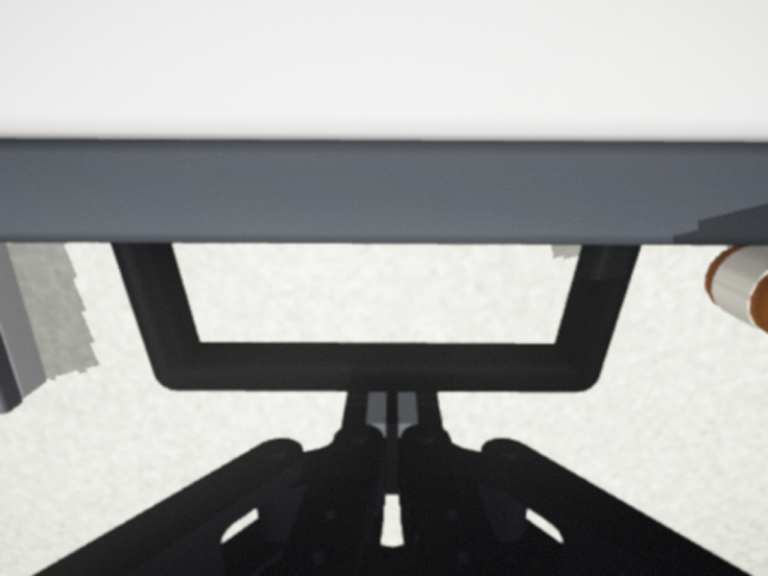

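View pics/top3.png

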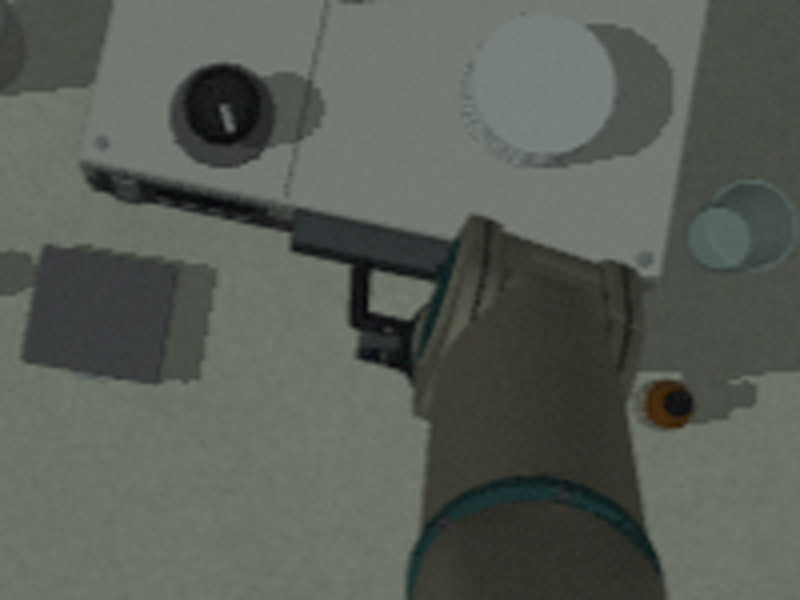

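```bash
python3 -m jog '[{"x":0,"y":0,"z":2,"ax":0,"ay":0,"az":0,"grip":0},{"x":0,"y":0,"z":4,"ax":0,"ay":0,"az":0,"grip":0},{"x":0,"y":0,"z":4,"ax":0,"ay":0,"az":0,"grip":0}]'
python3 - <<'E'
from h import *
st()
E
```

```text
clock: 4.6
eef_pos: [499.6, -132.3, 105.5]
tool_rot: [-1.587, 0.001, -1.761]
force: [-16.3, 3.2, 12.2]
width: 0.0
t 4.6 pos [ 499.6 -132.3  105.5] local [-77.  -67.1] head -0.1897 down [-0.016  0.004 -1.   ] F [-16.3   3.2  12.2] T [0.57 3.25 0.04] w 0.0 q [ 0.15  0.66  0.09  1.99 -0.11  0.51 -1.45]
```

```bash
python3 -m jog '[{"x":0,"y":0,"z":-12,"ax":0,"ay":0,"az":0,"grip":0},{"x":0,"y":0,"z":-28,"ax":0,"ay":0,"az":0,"grip":0},{"x":0,"y":-40,"z":-30,"ax":0,"ay":0,"az":0,"grip":0},{"x":0,"y":-85,"z":-30,"ax":0,"ay":0,"az":0,"grip":0},{"x":0,"y":-130,"z":-30,"ax":0,"ay":0,"az":0,"grip":0}]'
python3 - <<'E'
from h import *
st(); goal([658,17.6,260],TH)
E
```

```text
clock: 5.1
eef_pos: [479.1, -128.2, 238.1]
tool_rot: [-1.568, 0.0, -1.76]
force: [1.7, -0.5, 0.7]
width: 0.2
t 5.1 pos [ 479.1 -128.2  238.1] local [-97.9 -66.9] head -0.189 down [ 0.002 -0.    -1.   ] F [ 1.7 -0.5  0.7] T [-0.02 -0.13 -0.02] w 0.2 q [ 0.11  0.42  0.13  1.95 -0.07  0.78 -1.48]
shift [-176.8  -21.5  148.4]
rotvec [-0.002 -0.    -0.   ]
```

```bash
python3 -m jog '[{"x":-20,"y":-24,"z":14,"ax":0,"ay":-0.14,"az":0,"grip":85},{"x":-60,"y":-32,"z":46,"ax":0,"ay":-0.28,"az":0,"grip":85},{"x":-98,"y":-32,"z":78,"ax":0,"ay":-0.42,"az":0,"grip":85},{"x":-136,"y":-32,"z":110,"ax":0,"ay":-0.56,"az":0,"grip":85},{"x":-160,"y":-32,"z":132,"ax":0,"ay":-0.7,"az":0,"grip":85}]'
python3 -m jog '[{"x":0,"y":0,"z":0,"ax":0,"ay":-0.14,"az":0,"grip":85},{"x":0,"y":0,"z":0,"ax":0,"ay":-0.28,"az":0,"grip":85},{"x":0,"y":0,"z":0,"ax":0,"ay":-0.42,"az":0,"grip":85},{"x":0,"y":0,"z":0,"ax":0,"ay":-0.56,"az":0,"grip":85},{"x":0,"y":0,"z":0,"ax":0,"ay":-0.7,"az":0,"grip":85}]'
python3 - <<'E'
from h import *
st(); goal([658,17.6,260])
g=get_image("wrist"); crop(g,"wrist4",0,0,512,384,1.5)
print(proj(g,[658,17.6,198.5]))
g=get_image("top"); crop(g,"top4",195,150,200,150,4)
E
```

```text
clock: 5.6
eef_pos: [641.3, 8.3, 269.1]
tool_rot: [-1.565, -0.0, -1.051]
force: [-0.2, -0.2, -0.1]
width: 72.2
clock: 6.1
eef_pos: [639.1, 4.5, 268.7]
tool_rot: [-1.569, -0.003, -0.354]
force: [-0.2, -0.5, 0.0]
width: 85.0
t 6.1 pos [639.1   4.5 268.7] local [34.3 93.5] head 1.2165 down [ 0.003  0.001 -1.   ] F [-0.2 -0.5  0. ] T [-0.05  0.04 -0.04] w 85.0 q [ 0.1   0.59 -0.26  1.52  0.16  1.05 -0.55]
shift [13.2  8.8 18.8]
[280.17072338 188.57933697]
```

View pics/wrist4.png

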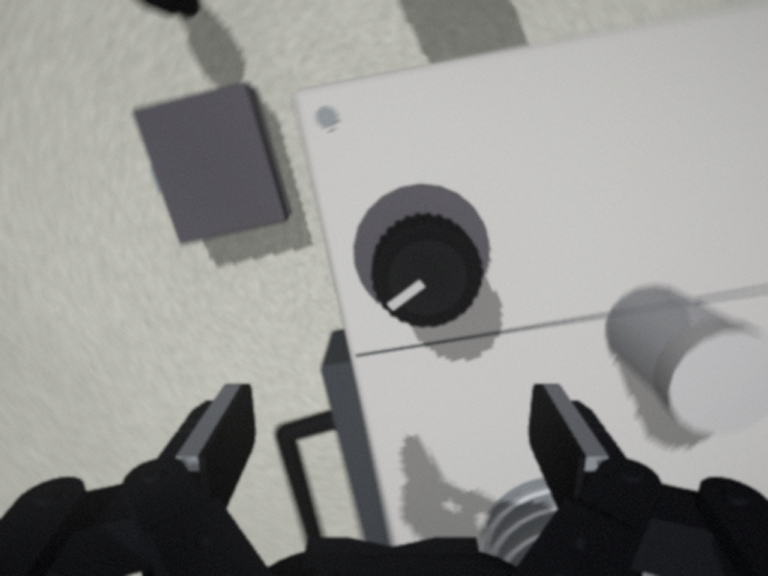

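View pics/top4.png

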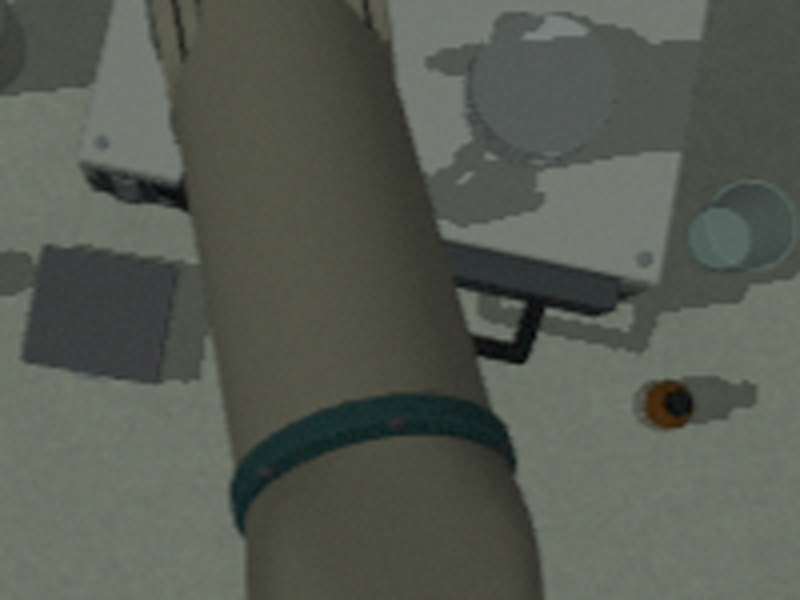

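```bash
python3 -m jog '[{"x":0,"y":0,"z":0,"ax":0,"ay":-0.14,"az":0,"grip":85},{"x":0,"y":0,"z":0,"ax":0,"ay":-0.28,"az":0,"grip":85},{"x":0,"y":0,"z":0,"ax":0,"ay":-0.42,"az":0,"grip":85},{"x":0,"y":0,"z":0,"ax":0,"ay":-0.56,"az":0,"grip":85},{"x":0,"y":0,"z":0,"ax":0,"ay":-0.7,"az":0,"grip":85}]'
python3 -m jog '[{"x":0,"y":0,"z":0,"ax":0,"ay":-0.14,"az":0,"grip":85},{"x":0,"y":0,"z":0,"ax":0,"ay":-0.28,"az":0,"grip":85},{"x":0,"y":0,"z":0,"ax":0,"ay":-0.42,"az":0,"grip":85},{"x":0,"y":0,"z":0,"ax":0,"ay":-0.56,"az":0,"grip":85},{"x":0,"y":0,"z":0,"ax":0,"ay":-0.7,"az":0,"grip":85}]'
python3 -m jog '[{"x":0,"y":0,"z":0,"ax":0,"ay":-0.14,"az":0,"grip":85},{"x":0,"y":0,"z":0,"ax":0,"ay":-0.28,"az":0,"grip":85},{"x":0,"y":0,"z":0,"ax":0,"ay":-0.42,"az":0,"grip":85},{"x":0,"y":0,"z":0,"ax":0,"ay":-0.56,"az":0,"grip":85},{"x":0,"y":0,"z":0,"ax":0,"ay":-0.7,"az":0,"grip":85}]'
python3 - <<'E'
from h import *
st(); goal([658,17.6,260])
g=get_image("wrist"); crop(g,"wrist5",0,0,512,384,1.5)
print(proj(g,[658,17.6,198.5]))
E
```

```text
clock: 6.7
eef_pos: [638.5, 4.3, 268.6]
tool_rot: [-1.571, -0.002, 0.342]
force: [0.5, -0.3, 0.1]
width: 85.2
clock: 7.2
eef_pos: [638.5, 4.3, 268.5]
tool_rot: [-1.572, -0.001, 1.042]
force: [-0.3, 0.8, 0.7]
width: 84.8
clock: 7.7
eef_pos: [638.4, 4.3, 268.4]
tool_rot: [-1.572, -0.0, 1.741]
force: [-0.4, -0.8, 0.8]
width: 85.2
t 7.7 pos [638.4   4.3 268.4] local [33.7 93.1] head -2.971 down [ 0.001  0.001 -1.   ] F [-0.4 -0.8  0.8] T [-0.05  0.02  0.01] w 85.2 q [ 0.4   0.7  -0.81  1.51  0.53  1.16  1.24]
shift [  9.8   8.5 -21.5]
[274.2282142  241.99304688]
```

View pics/wrist5.png

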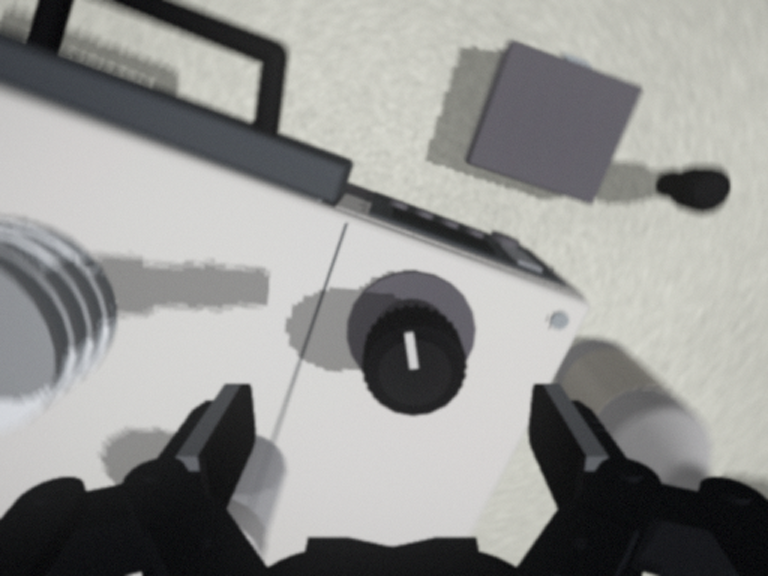

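Run:
```python
from h import *
st()
g=get_image("wrist")
c=ray(g,276,241.3,199);print(c); goal([c[0],c[1],230])
a=ray(g,408/1.5,332/1.5,199.5);b=ray(g,414/1.5,368/1.5,199.5);print("rib heading",np.arctan2(*(a-b)[[1,0]]), "rel",np.arctan2(*(a-b)[[1,0]])-TH)
```

```text
t 7.75 pos [638.4   4.1 268.2] local [33.7 93. ] head -2.966 down [ 0.001  0.001 -1.   ] F [ 0.9 -0.3 -0.1] T [-0.01  0.   -0.05] w 85.1 q [ 0.4   0.7  -0.81  1.51  0.53  1.17  1.25]
[656.79208815  18.60286205 199.        ]
shift [ 11.1  38.2 -20.6]
rib heading -2.8021054575876767 rel -2.613405457587677
```

```bash
python3 -m jog '[{"x":5,"y":12,"z":-10,"ax":0,"ay":0,"az":0,"grip":85},{"x":10.5,"y":25,"z":-20.5,"ax":0,"ay":0,"az":0,"grip":85},{"x":10.5,"y":25,"z":-20.5,"ax":0,"ay":0,"az":0,"grip":85}]'
python3 - <<'E'
from h import *
st(); goal([657.3,18.1,176])
g=get_image("wrist"); crop(g,"wrist6",0,0,512,384,1.5)
print(proj(g,[657.3,18.1,199])*1.5)
E
```

```text
clock: 8.1
eef_pos: [656.1, 19.7, 240.4]
tool_rot: [-1.568, -0.001, 1.74]
force: [-0.8, 0.0, -0.8]
width: 85.3
t 8.1 pos [656.1  19.7 240.4] local [ 48.2 111.6] head -2.9724 down [-0.003  0.001 -1.   ] F [-0.8  0.  -0.8] T [-0.01  0.09 -0.03] w 85.3 q [ 0.35  0.75 -0.78  1.48  0.55  1.14  1.21]
shift [-1.9 64.4 -1.1]
[385.58833878 348.86703824]
```

View pics/wrist6.png

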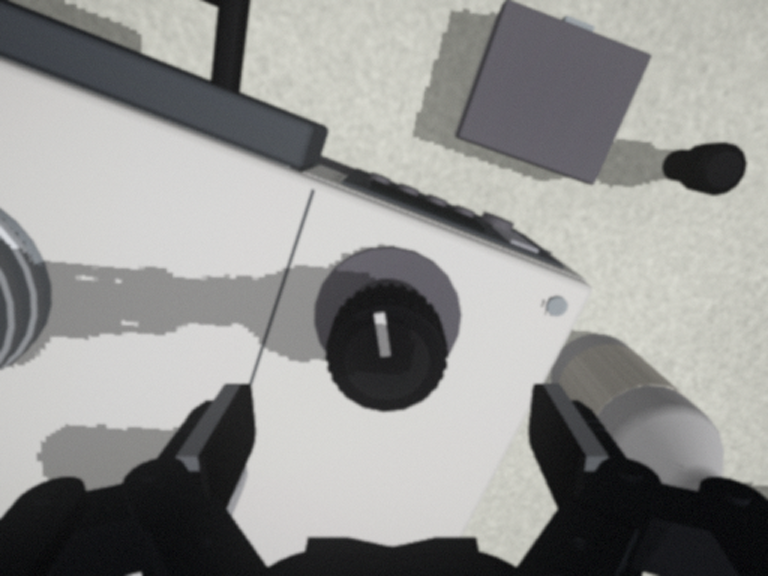

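```bash
python3 -m jog '[{"x":-1,"y":15,"z":-1,"ax":0,"ay":0,"az":0,"grip":85},{"x":-1.3,"y":30,"z":-1,"ax":0,"ay":0,"az":0,"grip":85},{"x":-1.3,"y":45,"z":-1,"ax":0,"ay":0,"az":0,"grip":85},{"x":-1.3,"y":58,"z":-1,"ax":0,"ay":0,"az":0,"grip":85},{"x":-1.3,"y":64,"z":-1,"ax":0,"ay":0,"az":0,"grip":85}]'
python3 - <<'E'
from h import *
st(); goal([657.3,18.1,176],-2.9706)
g=get_image("wrist"); crop(g,"wrist7",0,0,512,384,1.5)
g=get_image("scene"); crop(g,"scene7",200,130,150,110,5)
E
```

```text
clock: 8.65
eef_pos: [656.3, 16.3, 177.1]
tool_rot: [-1.568, -0.0, 1.74]
force: [0.6, 0.3, -0.2]
width: 85.1
t 8.65 pos [656.3  16.3 177.1] local [ 49.  108.4] head -2.9726 down [-0.003 -0.    -1.   ] F [ 0.6  0.3 -0.2] T [ 0.02  0.01 -0.03] w 85.1 q [ 0.34  0.81 -0.75  1.54  0.61  1.03  1.17]
shift [ 1.6  1.1 -1.2]
rotvec [-0.003 -0.002  0.   ]
```

View pics/wrist7.png

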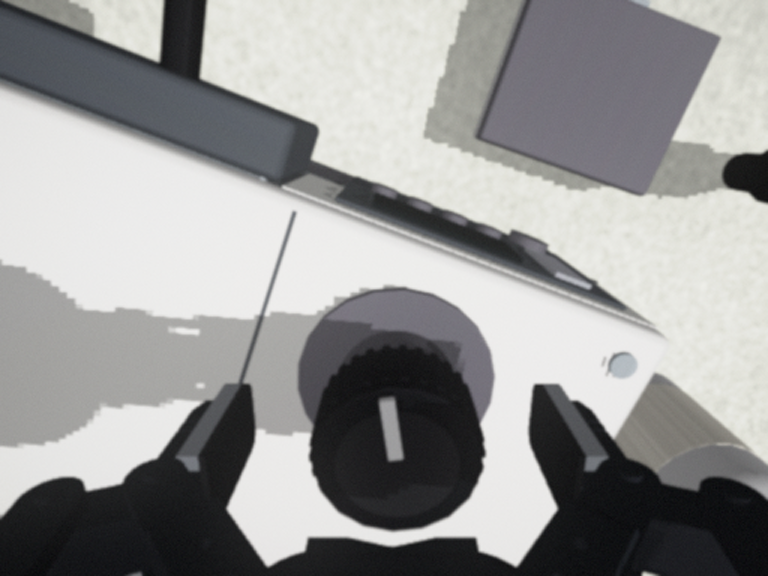

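View pics/scene7.png

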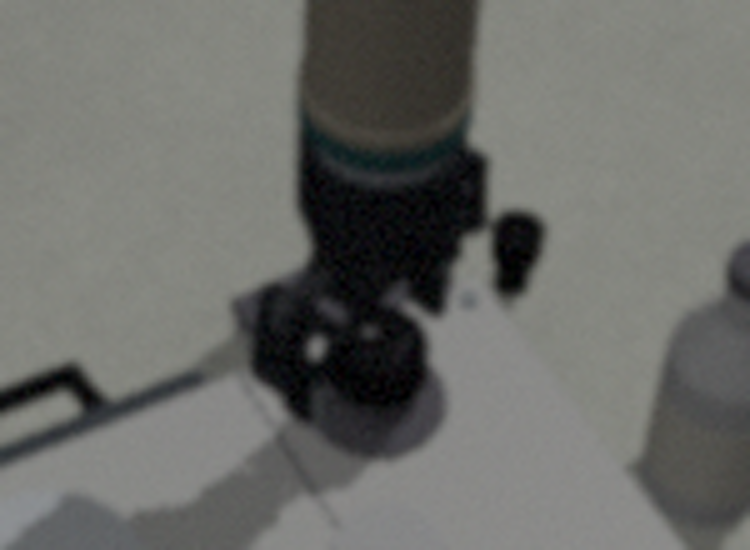

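```bash
python3 -m jog '[{"x":1.2,"y":1,"z":-1.2,"ax":0,"ay":0,"az":0,"grip":85},{"x":1.2,"y":1,"z":-1.2,"ax":0,"ay":0,"az":0,"grip":55},{"x":1.2,"y":1,"z":-1.2,"ax":0,"ay":0,"az":0,"grip":55},{"x":1.2,"y":1,"z":-1.2,"ax":0,"ay":0,"az":0,"grip":55},{"x":1.2,"y":1,"z":-1.2,"ax":0,"ay":0,"az":0,"grip":55}]'
python3 -c "
from h import *
st()"
python3 -m jog '[{"x":0,"y":0,"z":0,"ax":0,"ay":0,"az":0,"grip":30},{"x":0,"y":0,"z":0,"ax":0,"ay":0,"az":0,"grip":30},{"x":0,"y":0,"z":0,"ax":0,"ay":0,"az":0,"grip":30},{"x":0,"y":0,"z":0,"ax":0,"ay":0,"az":0,"grip":30}]'
python3 - <<'E'
from h import *
st()
g=get_image("wrist"); crop(g,"wrist8",0,0,512,384,1.5)
E
```

```text
clock: 9.25
eef_pos: [658.5, 18.2, 178.6]
tool_rot: [-1.571, 0.0, 1.74]
force: [-0.3, -0.1, 0.8]
width: 55.1
t 9.25 pos [658.5  18.2 178.6] local [ 50.8 110.6] head -2.9725 down [ 0.001 -0.    -1.   ] F [-0.3 -0.1  0.8] T [-0.02 -0.06  0.01] w 55.1 q [ 0.34  0.81 -0.75  1.54  0.61  1.03  1.17]
clock: 9.65
eef_pos: [658.5, 18.2, 178.7]
tool_rot: [-1.571, 0.0, 1.74]
force: [-0.6, -0.4, 3.8]
width: 46.3
t 9.65 pos [658.5  18.2 178.7] local [ 50.8 110.5] head -2.9725 down [ 0. -0. -1.] F [-0.6 -0.4  3.8] T [-0.13  0.2   0.01] w 46.3 q [ 0.34  0.81 -0.75  1.54  0.61  1.03  1.17]
```

View pics/wrist8.png

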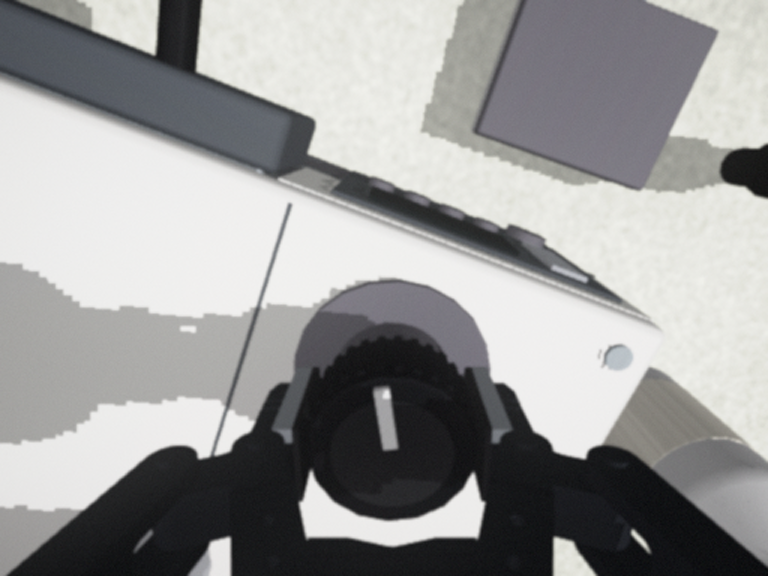

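```bash
python3 -m jog '[{"x":0,"y":0.1,"z":0,"ax":0,"ay":0.1,"az":0,"grip":30},{"x":0,"y":0.2,"z":0,"ax":0,"ay":0.22,"az":0,"grip":30},{"x":0,"y":0.3,"z":0,"ax":0,"ay":0.34,"az":0,"grip":30},{"x":0,"y":0.4,"z":0,"ax":0,"ay":0.46,"az":0,"grip":30},{"x":0,"y":0.5,"z":0,"ax":0,"ay":0.6,"az":0,"grip":30}]'
python3 - <<'E'
from h import *
st()
g=get_image("wrist"); crop(g,"wrist9",0,0,512,384,1.5)
E
```

```text
clock: 10.2
eef_pos: [658.7, 19.8, 178.3]
tool_rot: [-1.571, -0.003, 1.136]
force: [-0.6, 1.9, 3.4]
width: 46.6
t 10.2 pos [658.7  19.8 178.3] local [ 50.7 112.2] head 2.7066 down [ 0.001  0.002 -1.   ] F [-0.6  1.9  3.4] T [0.45 0.1  0.11] w 46.6 q [ 0.26  0.77 -0.6   1.54  0.49  0.98  0.66]
```

View pics/wrist9.png

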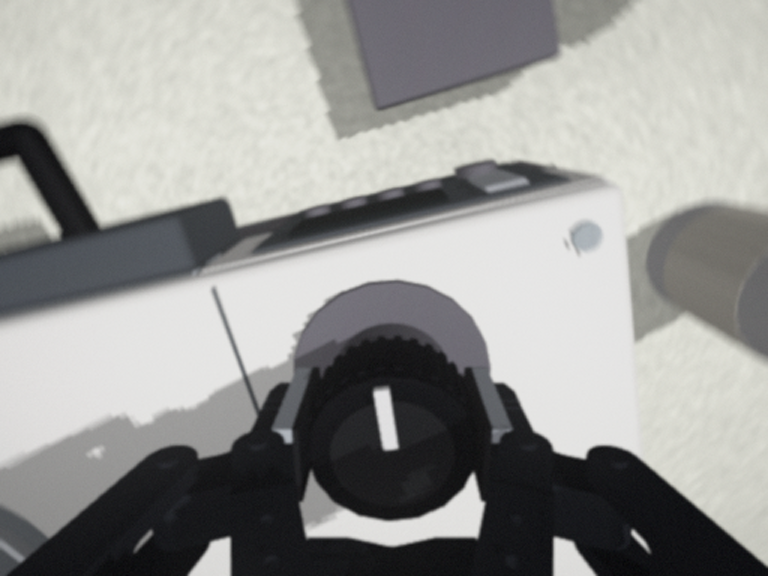

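```bash
python3 -m jog '[{"x":0,"y":0.1,"z":0,"ax":0,"ay":0.14,"az":0,"grip":30},{"x":0,"y":0.2,"z":0,"ax":0,"ay":0.28,"az":0,"grip":30},{"x":0,"y":0.3,"z":0,"ax":0,"ay":0.42,"az":0,"grip":30},{"x":0,"y":0.45,"z":0,"ax":0,"ay":0.56,"az":0,"grip":30},{"x":0,"y":0.55,"z":0,"ax":0,"ay":0.7,"az":0,"grip":30}]'
python3 -c "
from h import *
st()"
python3 -m jog '[{"x":0,"y":0.1,"z":0,"ax":0,"ay":0.14,"az":0,"grip":30},{"x":0,"y":0.2,"z":0,"ax":0,"ay":0.28,"az":0,"grip":30},{"x":0,"y":0.3,"z":0,"ax":0,"ay":0.42,"az":0,"grip":30},{"x":0,"y":0.45,"z":0,"ax":0,"ay":0.56,"az":0,"grip":30},{"x":0,"y":0.55,"z":0,"ax":0,"ay":0.7,"az":0,"grip":30}]'
python3 -c "
from h import *
st()"
```

```text
clock: 10.75
eef_pos: [660.0, 21.3, 177.8]
tool_rot: [-1.569, -0.006, 0.439]
force: [3.6, 5.2, 1.3]
width: 46.7
t 10.75 pos [660.   21.3 177.8] local [ 51.8 113.9] head 2.0098 down [ 0.004  0.004 -1.   ] F [3.6 5.2 1.3] T [ 0.9  -0.63  0.14] w 46.7 q [ 0.16  0.74 -0.41  1.55  0.34  0.92  0.08]
clock: 11.25
eef_pos: [662.0, 21.5, 177.4]
tool_rot: [-1.564, -0.007, -0.261]
force: [7.9, 4.6, -1.2]
width: 46.5
t 11.25 pos [662.   21.5 177.4] local [ 53.7 114.5] head 1.3101 down [ 0.008  0.004 -1.   ] F [ 7.9  4.6 -1.2] T [ 0.94 -1.47  0.2 ] w 46.5 q [ 0.06  0.72 -0.22  1.55  0.18  0.89 -0.49]
```

Run:
```python
from h import *
D=[(-2.9725,658.5,18.2),(2.7066,658.7,19.8),(2.0098,660,21.3),(1.3101,662,21.5)]
A=[];b=[]
for h,x,y in D:
    # tool z=(cos h,sin h), tool x = (sin h,-cos h)
    A+= [[1,0,-np.sin(h),-np.cos(h)],[0,1,np.cos(h),-np.sin(h)]]; b+=[x,y]
s,r,_,_=np.linalg.lstsq(np.array(A),np.array(b),rcond=None)
print("c",s[:2],"e toolx,z",s[2:],r)
st()
S=read_state();Rr=Ro.from_euler("xyz",S["tool_rot"])
for dh in (0,.35,.7,1.05,1.4,1.75,1.06,-.52):
    h=1.31-dh
    p=s[:2]-np.array([np.sin(h)*s[2]+np.cos(h)*s[3],-np.cos(h)*s[2]+np.sin(h)*s[3]])
    w=np.array([*p,0])-np.array([658.5,18.2,0])
    print(dh,p.round(1),"shift from original cmd in present tool axes",Rr.inv().apply(w).round(1))
```

```text
c [661.3143727   18.72019747] e toolx,z [ 0.07722081 -2.86103604] [0.0065998]
t 11.25 pos [662.   21.5 177.4] local [ 53.7 114.5] head 1.3101 down [ 0.008  0.004 -1.   ] F [ 7.9  4.6 -1.2] T [ 0.94 -1.47  0.2 ] w 46.5 q [ 0.06  0.72 -0.22  1.55  0.18  0.89 -0.49]
0 [662.   21.5] shift from original cmd in present tool axes [2.5 0.  4.1]
0.35 [662.9  21.1] shift from original cmd in present tool axes [3.5 0.  3.9]
0.7 [663.6  20.4] shift from original cmd in present tool axes [4.4 0.1 3.5]
1.05 [664.1  19.5] shift from original cmd in present tool axes [5.  0.1 2.7]
1.4 [664.2  18.5] shift from original cmd in present tool axes [5.4 0.  1.8]
1.75 [663.9  17.6] shift from original cmd in present tool axes [5.4 0.  0.8]
1.06 [664.1  19.5] shift from original cmd in present tool axes [5.  0.1 2.7]
-0.52 [660.5  21.5] shift from original cmd in present tool axes [1.1 0.  3.7]
```

```bash
python3 -m jog '[{"x":2,"y":0.1,"z":3,"ax":0,"ay":0.1,"az":0,"grip":30},{"x":3.1,"y":0.2,"z":4,"ax":0,"ay":0.22,"az":0,"grip":30},{"x":3.5,"y":0.3,"z":3.9,"ax":0,"ay":0.36,"az":0,"grip":30},{"x":4,"y":0.45,"z":3.7,"ax":0,"ay":0.53,"az":0,"grip":30},{"x":4.4,"y":0.55,"z":3.5,"ax":0,"ay":0.7,"az":0,"grip":30}]'
python3 -c "
from h import *
st()
S=read_state();Rr=Ro.from_euler('xyz',S['tool_rot'])
print(Rr.inv().apply(np.array([664.1,19.5,0])-[663.6,20.4,0]),Rr.inv().apply(np.array([664.2,18.5,0])-[663.6,20.4,0]))"
```

```text
clock: 11.75
eef_pos: [663.8, 20.5, 176.6]
tool_rot: [-1.57, -0.001, -0.923]
force: [-1.0, 0.9, 4.2]
width: 46.2
t 11.75 pos [663.8  20.5 176.6] local [ 55.6 113.8] head 0.6478 down [ 0.001 -0.    -1.   ] F [-1.   0.9  4.2] T [-0.04  0.28  0.12] w 46.2 q [-0.05  0.72 -0.04  1.54  0.03  0.89 -1.02]
[ 1.01939316e+00  5.09188033e-04 -1.44351393e-01] [ 1.87716633e+00  7.27910088e-04 -6.68016500e-01]
```

```bash
python3 -m jog '[{"x":0.4,"y":0.1,"z":0,"ax":0,"ay":0.13,"az":0,"grip":30},{"x":0.8,"y":0.2,"z":-0.1,"ax":0,"ay":0.26,"az":0,"grip":30},{"x":1.2,"y":0.3,"z":-0.2,"ax":0,"ay":0.4,"az":0,"grip":30},{"x":1.6,"y":0.4,"z":-0.5,"ax":0,"ay":0.55,"az":0,"grip":30},{"x":1.9,"y":0.5,"z":-0.7,"ax":0,"ay":0.7,"az":0,"grip":30}]'
python3 - <<'E'
from h import *
st()
S=read_state();Rr=Ro.from_euler('xyz',S['tool_rot'])
print(Rr.inv().apply(np.array([663.9,17.6,0])-[664.2,18.5,0]))
g=get_image("wrist"); crop(g,"wrist10",0,0,512,384,1.5)
E
```

```text
clock: 12.25
eef_pos: [664.4, 18.5, 176.1]
tool_rot: [-1.57, -0.0, -1.623]
force: [-1.2, 0.3, 4.4]
width: 46.8
t 12.25 pos [664.4  18.5 176.1] local [ 56.6 112. ] head -0.0521 down [ 0.001 -0.    -1.   ] F [-1.2  0.3  4.4] T [-0.02  0.13  0.19] w 46.8 q [-0.16  0.72  0.16  1.54 -0.14  0.89 -1.58]
[ 9.14406732e-01 -4.38672083e-05 -2.52706009e-01]
```

View pics/wrist10.png

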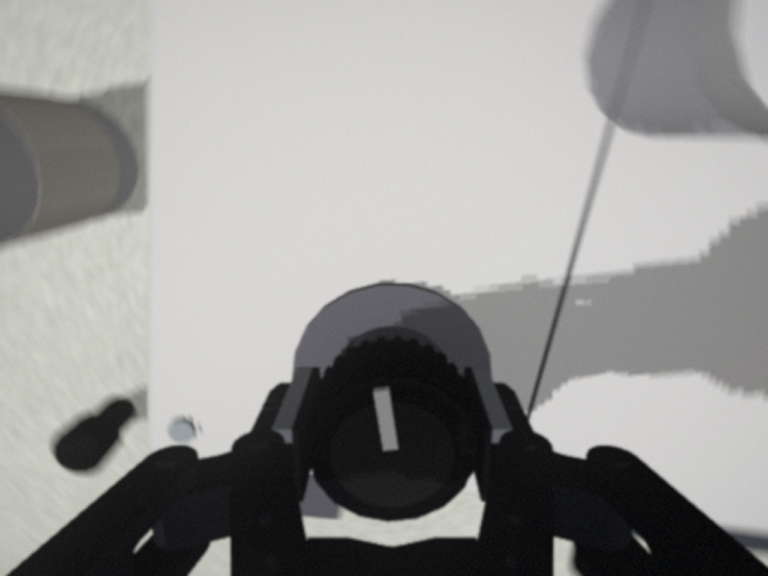

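```bash
python3 -m jog '[{"x":0.25,"y":0.08,"z":0,"ax":0,"ay":0.1,"az":0,"grip":30},{"x":0.5,"y":0.15,"z":-0.1,"ax":0,"ay":0.2,"az":0,"grip":30},{"x":0.5,"y":0.15,"z":-0.1,"ax":0,"ay":0.2,"az":0,"grip":30}]'
python3 -c "
from h import *
st()"
python3 -m jog '[{"x":0.1,"y":0.04,"z":0,"ax":0,"ay":0.05,"az":0,"grip":30},{"x":0.2,"y":0.08,"z":0,"ax":0,"ay":0.1,"az":0,"grip":30},{"x":0.2,"y":0.08,"z":0,"ax":0,"ay":0.1,"az":0,"grip":30}]'
python3 -c "
from h import *
st()"
python3 -m jog '[{"x":0.1,"y":0.02,"z":0,"ax":0,"ay":0.03,"az":0,"grip":30},{"x":0.1,"y":0.04,"z":0,"ax":0,"ay":0.06,"az":0,"grip":30},{"x":0.1,"y":0.04,"z":0,"ax":0,"ay":0.06,"az":0,"grip":30}]'
python3 -c "
from h import *
st()"
```

```text
clock: 12.6
eef_pos: [664.3, 17.9, 175.9]
tool_rot: [-1.57, -0.0, -1.818]
force: [-0.9, -0.0, 4.7]
width: 46.4
t 12.6 pos [664.3  17.9 175.9] local [ 56.6 111.4] head -0.2469 down [ 0.001 -0.001 -1.   ] F [-0.9 -0.   4.7] T [ 0.    0.08 -0.09] w 46.4 q [-0.19  0.73  0.21  1.54 -0.18  0.89 -1.73]
clock: 12.9
eef_pos: [664.2, 17.6, 175.8]
tool_rot: [-1.57, -0.001, -1.914]
force: [-1.1, -0.3, 4.2]
width: 46.7
t 12.9 pos [664.2  17.6 175.8] local [ 56.6 111.1] head -0.3435 down [ 0.001 -0.001 -1.   ] F [-1.1 -0.3  4.2] T [-0.11  0.1   0.57] w 46.7 q [-0.21  0.73  0.24  1.54 -0.21  0.89 -1.81]
clock: 13.2
eef_pos: [664.1, 17.5, 175.7]
tool_rot: [-1.57, -0.001, -1.975]
force: [-0.2, -0.4, 5.4]
width: 46.4
t 13.2 pos [664.1  17.5 175.7] local [ 56.4 110.9] head -0.404 down [ 0.    -0.001 -1.   ] F [-0.2 -0.4  5.4] T [-0.11  0.19  0.25] w 46.4 q [-0.22  0.73  0.26  1.54 -0.22  0.89 -1.86]
```

Run:
```python
from h import *
g=get_image("wrist"); crop(g,"wrist11",180,220,160,120,5); st()
```

```text
t 13.25 pos [664.1  17.5 175.7] local [ 56.4 110.9] head -0.4039 down [ 0.    -0.001 -1.   ] F [-1.3 -0.3  4.2] T [-0.09  0.2   0.22] w 46.7 q [-0.22  0.73  0.26  1.54 -0.22  0.89 -1.86]
```

View pics/wrist11.png

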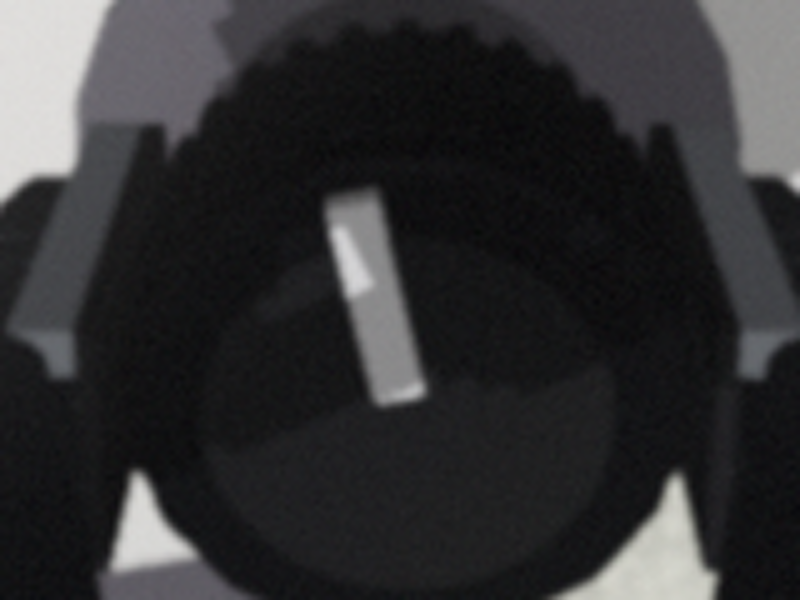

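Run:
```python
import cv2
im=cv2.imread("pics/wrist10.png"); im=im[330:510,270:510]; cv2.imwrite("pics/wrist10c.png",cv2.resize(im,(800,600),interpolation=cv2.INTER_CUBIC))
```

```text
(no output)
```

View pics/wrist10c.png

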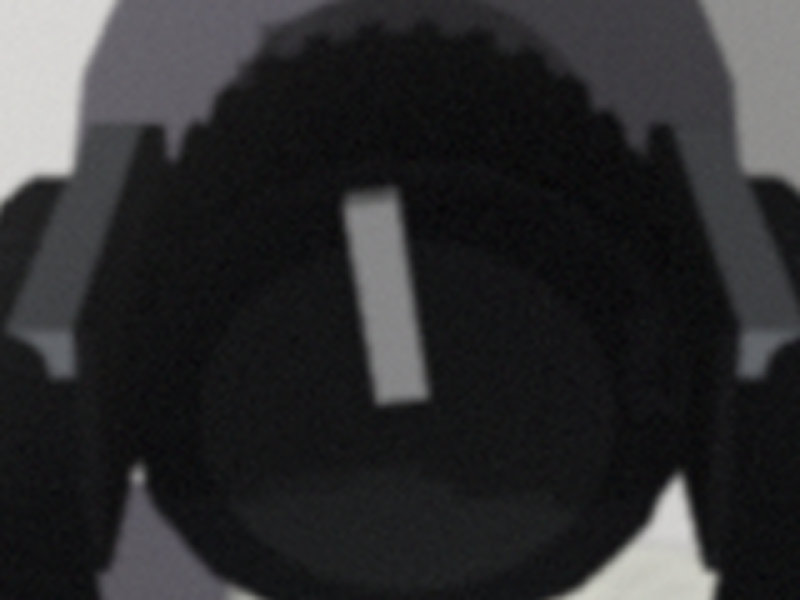

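```bash
python3 - <<'E'
from h import *
g=get_image("wrist"); st()
a=ray(g,180+353/5,220+196/5,197.5);b=ray(g,180+402/5,220+398/5,197.5)
h=np.arctan2(*(a-b)[[1,0]]);print("rib",h,h-TH,a,b,np.linalg.norm(a-b))
E
python3 -m jog '[{"x":0.1,"y":0,"z":0,"ax":0,"ay":0.05,"az":0,"grip":30},{"x":0.1,"y":0,"z":0,"ax":0,"ay":0.1,"az":0,"grip":30}]'
python3 - <<'E'
from h import *
st();g=get_image("wrist"); crop(g,"wrist12",180,220,160,120,5)
E
```

```text
t 13.3 pos [664.1  17.5 175.8] local [ 56.4 110.9] head -0.4038 down [ 0.    -0.001 -1.   ] F [-1.   0.2  4.5] T [-0.08  0.17  0.26] w 46.4 q [-0.22  0.73  0.26  1.54 -0.22  0.89 -1.86]
rib -0.20073709004309406 -0.012037090043094056 [682.10908567  14.72283872 197.5       ] [663.56921355  18.49528608 197.5       ] 18.919783751453146
clock: 13.5
eef_pos: [663.9, 17.3, 175.7]
tool_rot: [-1.57, -0.001, -2.074]
force: [-0.6, -1.0, 5.2]
width: 46.4
t 13.5 pos [663.9  17.3 175.7] local [ 56.3 110.7] head -0.5031 down [-0.    -0.001 -1.   ] F [-0.6 -1.   5.2] T [-0.24  0.27  1.42] w 46.4 q [-0.23  0.74  0.29  1.54 -0.24  0.9  -1.94]
```

View pics/wrist12.png

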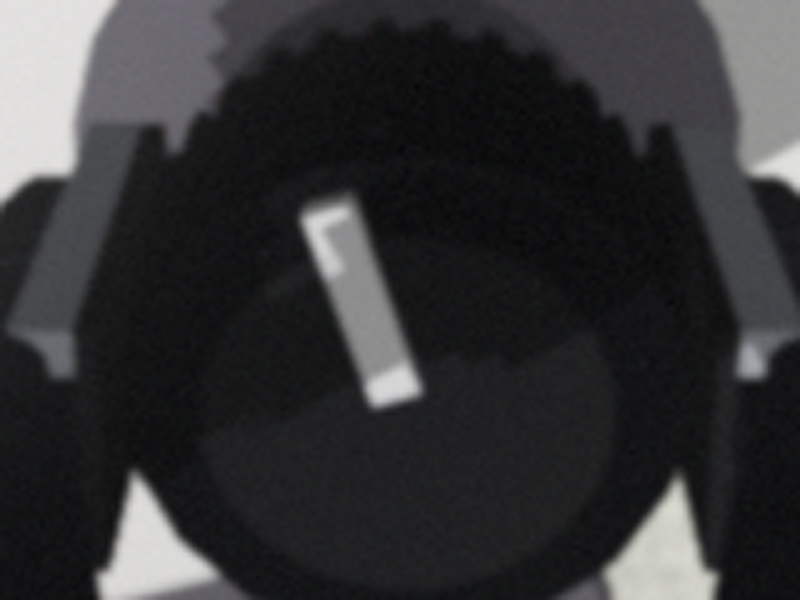

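```bash
python3 -m jog '[{"x":-0.3,"y":-0.1,"z":0,"ax":0,"ay":-0.14,"az":0,"grip":30},{"x":-0.7,"y":-0.2,"z":-0.1,"ax":0,"ay":-0.28,"az":0,"grip":30},{"x":-1.1,"y":-0.35,"z":-0.2,"ax":0,"ay":-0.42,"az":0,"grip":30},{"x":-1.5,"y":-0.45,"z":-0.5,"ax":0,"ay":-0.56,"az":0,"grip":30},{"x":-1.8,"y":-0.55,"z":-0.7,"ax":0,"ay":-0.7,"az":0,"grip":30}]'
python3 -c "
from h import *
st()
goal([663.1,20.9,176.8],.9)"
python3 -m jog '[{"x":-0.3,"y":-0.1,"z":0,"ax":0,"ay":-0.14,"az":0,"grip":30},{"x":-0.7,"y":-0.2,"z":-0.1,"ax":0,"ay":-0.28,"az":0,"grip":30},{"x":-1.1,"y":-0.35,"z":-0.2,"ax":0,"ay":-0.42,"az":0,"grip":30},{"x":-1.5,"y":-0.45,"z":-0.5,"ax":0,"ay":-0.56,"az":0,"grip":30},{"x":-1.8,"y":-0.55,"z":-0.7,"ax":0,"ay":-0.7,"az":0,"grip":30}]'
python3 - <<'E'
from h import *
st();g=get_image("wrist"); crop(g,"wrist13",180,220,160,120,5)
E
```

```text
clock: 14.05
eef_pos: [664.2, 19.2, 176.2]
tool_rot: [-1.571, -0.0, -1.37]
force: [-2.0, -0.4, 4.4]
width: 46.7
t 14.05 pos [664.2  19.2 176.2] local [ 56.2 112.6] head 0.2005 down [ 0. -0. -1.] F [-2.  -0.4  4.4] T [-0.1   0.24 -0.12] w 46.7 q [-0.12  0.72  0.09  1.54 -0.08  0.88 -1.38]
shift [-1.9 -0.6 -0.7]
rotvec [ 0.    -0.7    0.001]
clock: 14.55
eef_pos: [663.2, 20.8, 176.8]
tool_rot: [-1.571, -0.001, -0.67]
force: [-1.0, -1.1, 4.0]
width: 46.8
t 14.55 pos [663.2  20.8 176.8] local [ 54.9 114. ] head 0.9004 down [ 0. -0. -1.] F [-1.  -1.1  4. ] T [-0.11  0.26 -0.15] w 46.8 q [-0.01  0.72 -0.11  1.54  0.09  0.89 -0.82]
```

View pics/wrist13.png

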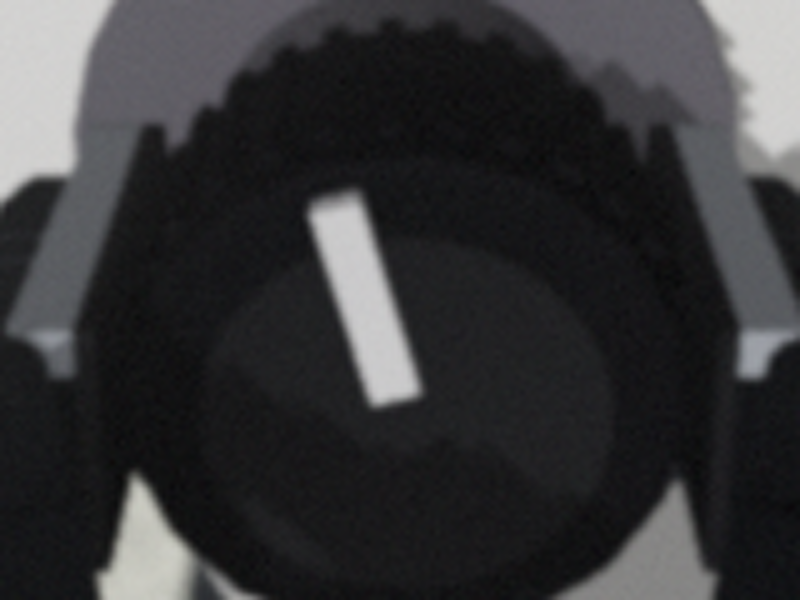

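Run:
```python
from h import *
g=get_image("wrist"); st()
for z,hd,t,b in ((197.5,-.404,(353,196),(402,398)),(197.5,-.503,(329,208),(396,397)),(198.5,.9004,(337,200),(396,400)),(200,.9004-.0,(337,200),(396,400))):
    A=ray(g,180+t[0]/5,220+t[1]/5,z);B=ray(g,180+b[0]/5,220+b[1]/5,z)
    rel=np.arctan2(*(A-B)[[1,0]])-.9004
    print("rel",rel.round(4),"rib",(hd+rel).round(4),"steril",(hd+rel-TH).round(4))
```

```text
t 14.65 pos [663.2  20.8 176.8] local [ 54.9 114. ] head 0.8946 down [ 0.  0. -1.] F [-0.6 -0.7  5.3] T [-0.17  0.18  0.06] w 46.6 q [-0.01  0.72 -0.11  1.54  0.09  0.89 -0.83]
rel 0.2079 rib -0.1961 steril -0.0074
rel 0.2962 rib -0.2068 steril -0.0181
rel 0.249 rib 1.1494 steril 1.3381
rel 0.249 rib 1.1494 steril 1.3381
```

```bash
python3 -m jog '[{"x":-0.4,"y":-0.1,"z":0,"ax":0,"ay":-0.11,"az":0,"grip":30},{"x":-0.8,"y":-0.17,"z":0,"ax":0,"ay":-0.22,"az":0,"grip":30},{"x":-0.8,"y":-0.17,"z":0,"ax":0,"ay":-0.22,"az":0,"grip":30},{"x":-0.8,"y":-0.17,"z":0,"ax":0,"ay":-0.22,"az":0,"grip":30}]'
python3 - <<'E'
from h import *
st();g=get_image("wrist"); crop(g,"wrist14",180,220,160,120,5)
g=get_image("top"); crop(g,"top14",150,90,250,180,3.2)
E
```

```text
clock: 15.05
eef_pos: [662.7, 21.2, 177.0]
tool_rot: [-1.571, -0.001, -0.461]
force: [-0.3, -1.4, 5.7]
width: 46.3
t 15.05 pos [662.7  21.2 177. ] local [ 54.4 114.3] head 1.11 down [ 0.001 -0.001 -1.   ] F [-0.3 -1.4  5.7] T [-0.22  0.22  0.12] w 46.3 q [ 0.02  0.72 -0.16  1.54  0.14  0.89 -0.65]
```

View pics/wrist14.png

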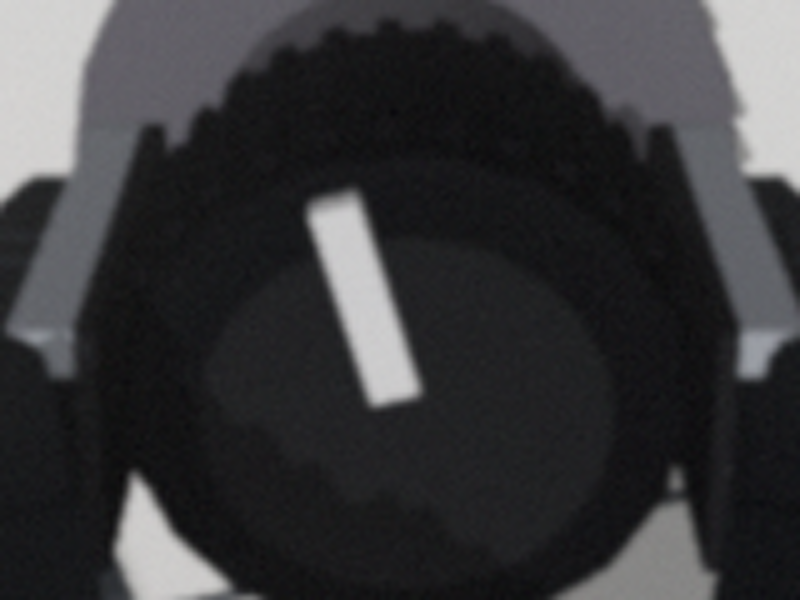

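View pics/top14.png

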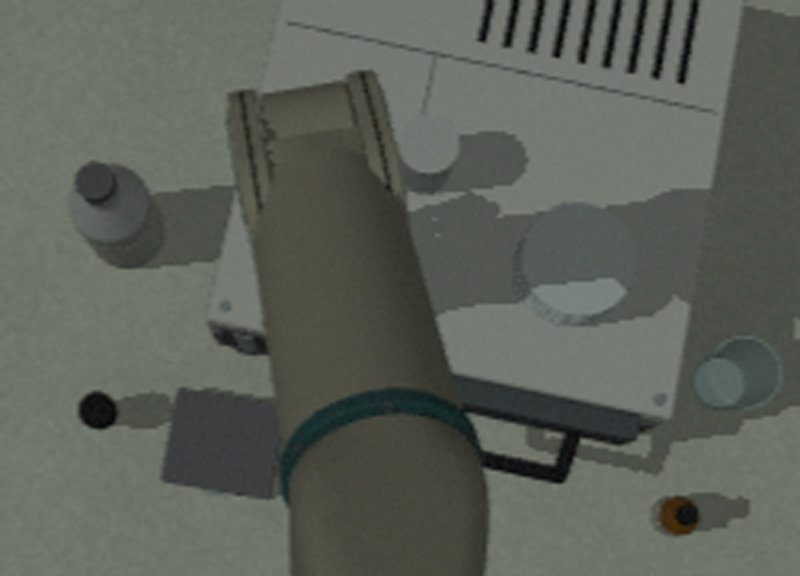

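Run:
```python
from h import *
st(); print(finish_job())
```

```text
t 15.15 pos [662.7  21.2 176.9] local [ 54.4 114.3] head 1.1099 down [ 0.001 -0.001 -1.   ] F [-0.7 -0.8  5.1] T [-0.27  0.15  0.13] w 46.5 q [ 0.02  0.72 -0.16  1.54  0.14  0.89 -0.65]
the job is handed in; nothing more can be done
None
```

I shut the drawer, screwed the filler cap down to its stop and backed it off a quarter turn. I handed in at 15.15 s with the gripper still holding the cap.

- **Drawer:** I pushed it by the handle through the detent until it met the rigid stop. It did not move under about 16 N of forward push. It stopped 3 mm further in than my camera estimate, which is within the error of that estimate. Later pictures show it still home.
- **Cap, screwing down:** It turned clockwise in one grip. At the stop the torque rose to about 1.4 N m and the pads slipped round the cap while its rib stood still. In the last pictures at the stop the rib lay within 0.02 rad of the steriliser's x axis.
- **Cap, backing off:** My last check put the cap about 1.55 to 1.56 rad from the stop, against 1.571 for a quarter turn. The reading is good to about 0.02 rad.
- **Grip:** The gripper was off-centre on the cap by about 3 mm along the pads. That gave up to 9 N of sideways force partway through the turn, until I made the arm follow the cap's axis. At hand-in the opening was 46.5 mm, against 49 mm across the cap's ribs.
- **Other things:** In the last top picture the bottles, dishes, jar, beaker, slide box and eyepiece stand where they were. I did not check the air filter canister at the back, which was outside that picture. The arm stayed away from it.

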